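# Latch the lid of a transport case

## Task

Fasten the lid of the grey case: swing the latch's wire loop over and hook it behind the keeper on the lid, then throw the latch handle back over center until it lies fully down, so that the lid is drawn tight against its seal. Leave the bottle, the pot, the wooden wedge and the sanding block where they are.

Things in the scene. Friction and masses are not known exactly. Their poses are not given: they have to be found in the camera images.
- case: grey transport case, fixed, lying with its latch on top: body 190 mm long, 140 mm wide, top face 85 mm above the table, and an 80 mm lid of like section on its +x end. Origin on the table, x level, pointing from body to lid, z up; seam at x = +50 mm, latch centred on y = 0. If the loop's bar comes down on top of the keeper's lip, opening the handle further slides it off the end and it drops behind
- lid (a joint): how far the lid stands off, m: 0 seal crushed flat, 0.012 at the start, held off by a springy seal (16 N when latched); reads about 0.0025 when properly latched
- latch_handle (a joint): angle of the steel latch handle, rad: 0 fully down (latched, pointing away from the lid, rising 12 degrees), 2.23 fully open (leaning over the lid, 40 degrees above level). It swings up and over, and stays where left (0.8 N at the tip moves it). With the loop hooked it resists with up to 8 N at the tip until dead center at about 0.24 rad; past that the latch pulls it down itself
- latch_pivot (a point): axis of the handle, 20 mm above the top face at x = -20 mm of the case; the axis is parallel to the case's y. The handle is a flat bar, 32 mm wide and 5 mm thick, in line with this axis, its end 93 mm from it
- handle_tip (a point): middle of the rounded roll (10 mm thick, 34 mm wide) at the handle's free end, 88 mm from the pivot
- loop (a joint): angle of the wire loop relative to the handle, rad: 0 when latched, about 3.7 when it leans back against its stop. The loop swings freely on a pin on the handle's root (28 mm from latch_pivot, 20 degrees farther round toward closed than the handle) and falls by its weight
- loop_bar_mid (a point): middle of the loop's cross bar: steel wire 6 mm thick, 50 mm wide along the case's y, 120 mm from the pin the loop swings on; its two side wires pass either side of the handle, and the bar passes clear over the handle's end. It starts standing up, leaning back away from the lid
- keeper (a point): the cross bar's seat in the keeper, 6 mm above the lid's top: the bar's centre is here, give or take 4 mm, when hooked; moves with the lid. Keeper: steel hook 30 mm wide, upright face 3 mm on the body side of this point; lip above, 4 mm thick, underside 7 mm and top 11 mm above this point, reaching 8 mm past it toward the case's +x. The bar must come down beyond the lip and be drawn back under it
- flux_bottle_mid (a point): small brown dropper bottle, 33 mm across, 102 mm tall, centre; a bystander beside the case
- paste_pot_mid (a point): low round white pot, 63 mm across, 34 mm tall, centre; a bystander beside the case
- wood_wedge_mid (a point): small pine wedge 26x58x10 mm, centre; a bystander beside the case
- sanding_block_mid (a point): cork sanding block 60x98x30 mm, centre; a bystander

How it is judged (in metres and radians):
On the way:
1. the loop's bar is hooked: down behind the keeper's lip (z of loop_bar_mid in the frame of keeper below 0.006 m and x of loop_bar_mid in the frame of keeper between -0.003 and 0.045 m), for 0.1 s.
At the end, for the whole second after the job is handed in: the handle is down past dead center (within 0.1 rad of fully down), the loop's bar sits in the keeper under its lip (within 10 mm of its seat), and the lid is drawn in to less than 5 mm off (value of joint latch_handle below 0.1 rad and value of joint lid below 0.005 m and z of loop_bar_mid in the frame of keeper below 0.006 m and distance between loop_bar_mid and keeper below 0.01 m); the robot touches nothing.
It fails at once if a bystander (bottle, pot, wedge, sanding block) is shifted by more than 30 mm (distance of any of flux_bottle_mid, paste_pot_mid, wood_wedge_mid, sanding_block_mid from where it was at the start of the episode above 0.03 m).
It also fails if it takes over 48 s, if anything falls off the work surface, if the arm or the gripper's body presses on something with over 40 N, if the wrist force passes 120 N, or if a joint passes its speed limit or range.

## Robot

A 6-joint arm with a two-finger parallel gripper is mounted at the origin on a cart in front of the work surface, level with it; the furniture and walls round the work are solid. World frame = base frame: x ahead of the robot, y to its left, z up, the work surface at z = 0. Lengths are in m, angles in degrees, forces in N, time in s.
With the tool pointing down it reaches from about 0.25 to 0.725 m from the base axis. Payload 9.7 kg.
Tool frame: the origin (TCP) lies midway between the tips of the shut fingers; the grasp point (between the pads) lies 19 mm behind it (bot.hold_point_z is the distance from the TCP to the grasp point, in m); z points along the fingers, y is the line along which they close (so a half turn about z gives the same grasp; the last joint's range is limited). The gripper opens to 85 mm and grips with 20 to 120 N. Pads are 22 mm wide; open, the fingers measure 114 mm over their backs; the gripper's body (76 mm by 85 mm) begins 54 mm behind the grasp point. The pads swing forward as they close: fully open they stand 13 mm farther back than shut.
Start: joints at [71.734, 4.979, 10.078, 95.1, 0, 90], TCP at [0.172, 0.522, 0.231] pointing down, gripper open.
Joint ranges: [-179.16, 179.16], [-48.56, 103.87], [-65.8, 70.77], [-126.05, 130.52], [-82.76, 87.17], [-180, 180]. Speed limits (degrees/s): [127.2, 127.2, 147.25, 180, 180, 180].

## Interface

Orientations are given as [roll, pitch, yaw] about the fixed x, y, z axes, in that order (R = Rz(yaw) Ry(pitch) Rx(roll)).
In Python, from workcell import bot gives the robot as it stands.
- The arm moves only by the tool play_rows, never from a script. Its argument "steps" is a list that holds one entry, the list of rows, each a list of 4 numbers: the shift along the tool's x, y, z in m, then the turn about the tool's z in rad. In form: [[[tx, ty, tz, yaw], ...]]. A call has exactly 5 rows; each row shifts and turns the commanded pose from where the row before left it, along the tool's axes as they then stand; what a row does not reach is not made up. A row lasts 1/12 s, in which the tool goes at most 41.7 mm and 7.16 degrees, less where a joint would pass 70% of its speed; a pose out of reach is approached as far as the arm can. A call is refused whole if a number of a shift passes 0.0417 or a number of a turn 0.125, either way. A call with a gripper value outside its range is refused whole. "gripper" is the finger opening in m, from 0 to 0.0854, set as the call begins (left out, the last holds). The fingers move at their own pace and stop on an object; "squeeze" is the grip in N (left out, the last holds). Time passes only in rows, so rows that do not move let the fingers close, or fill a call up. It gives the time, the measured TCP pose, the force, the opening and the grip force at its end, in the units of the state.
- bot.get_obs(): the state, without advancing time (a new reading comes with each control period).
- bot.camera(name): name is "side" or "top"; returns a dict with "img" (420x560x3 uint8, blue, green, red), "vfov" (degrees; the focal length in pixels is half the picture's height over the tangent of half this angle, whatever the lens; pixels are square), "cx", "cy" (the principal point, pixels), "D" ([k1, k2, p1, p2, k3] as OpenCV has them; the pictures are not rectified), "xyz" and "attitude" of the camera in the world. Camera axes: x right, y down, z forward; pixel columns grow to the right and rows downward; lengths in m; the calibration is good to about 2 mm. A picture is of the moment at which its call begins. There is no depth.
- bot.job_done(): hands the job in; it is judged then, once.
The state is a dict: "time": time; "q": joint angles; "qd": joint speeds; "joint_efforts": joint torques, N m; "ee_pos": TCP position; "tcp_rot": TCP orientation; "wrist_force": force on the tool from outside, world axes, zero at the start; "torque": the same for the moment, N m; "opening": finger opening in m; "grasp_force": force on a finger pad.
Only numpy, scipy, OpenCV 4.12 (cv2) and the standard library are available. Lean on these libraries where they do the work, as an engineer would, in place of code of your own. Each camera call takes 0.05 s, during which the arm holds its last target. There are 200 camera calls.

## Working session

There is one attempt and no reset: what is moved stays moved. The work goes in short steps, Python scripts to look and compute and a tool call to move; the robot and the scene stay as the last step left them, time stands still between calls to the robot, and variables do not carry over. Pictures are saved under pics/ and viewed, at most 10 in all, crops included, and the job is handed in when it is done.

Besides the shell and the picture viewer there is one more tool, called after "Request:" as name(argument=value, ...), one argument or row to a line, values as JSON. play_rows: Moves the arm, as the interface text tells. Its arguments: {"type":"object","properties":{"steps":{"type":"array","items":{"type":"array","items":{"type":"array","items":{"type":"number"}}}},"gripper":{"type":"number"},"squeeze":{"type":"number"}},"required":["steps"]}

```bash
ls; mkdir -p pics
python3 - <<'E'
from workcell import bot
import cv2
print(bot.get_obs())
for n in("side","top"):
    c=bot.camera(n); cv2.imwrite(f"pics/{n}0.png",c["img"]); print({k:v for k,v in c.items() if k!="img"})
E
```

```text
pics
{'time': 0.0, 'q': array([ 7.17348263e+01,  5.01027966e+00,  1.00331888e+01,  9.51006805e+01,
       -1.40008099e-04,  8.99995344e+01]), 'qd': array([ 0.00134914,  0.03131147,  0.09687037,  0.07211926, -0.0717256 ,
        0.03463406]), 'joint_efforts': array([-7.40297328e-04, -5.20385420e+01,  4.64806259e+01,  1.62998523e-02,
       -8.91265540e-05, -1.94978199e-06]), 'ee_pos': array([0.17230182, 0.52205457, 0.23057962]), 'tcp_rot': array([-1.79922229e+02,  1.39376029e-04,  1.61735292e+02]), 'wrist_force': array([ 0.48516322, -0.14185759, -0.42339184]), 'torque': array([ 0.04161203,  0.05956219, -0.02911167]), 'grasp_force': 0.0, 'opening': 0.08515191357284299}
{'vfov': 56.11747681467887, 'cx': 278.4039030409946, 'cy': 212.45007406942773, 'D': array([-0.03826059,  0.        ,  0.        ,  0.        ,  0.        ]), 'xyz': array([0.37850436, 0.73565788, 0.47645223]), 'attitude': array([-115.18054825,    1.22589595, -169.65469784])}
{'vfov': 47.26169889466395, 'cx': 276.72774881560457, 'cy': 211.31190309901945, 'D': array([-0.14657105,  0.        ,  0.        ,  0.        ,  0.        ]), 'xyz': array([ 0.31053732, -0.05638951,  1.12951832]), 'attitude': array([-1.67639360e+02,  9.20960292e-02, -8.11609289e+01])}
```

View pics/side0.png

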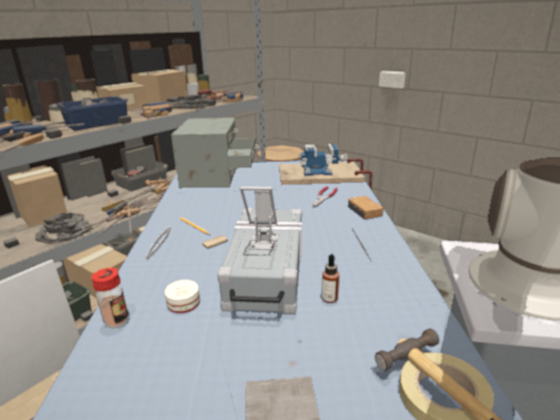

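View pics/top0.png

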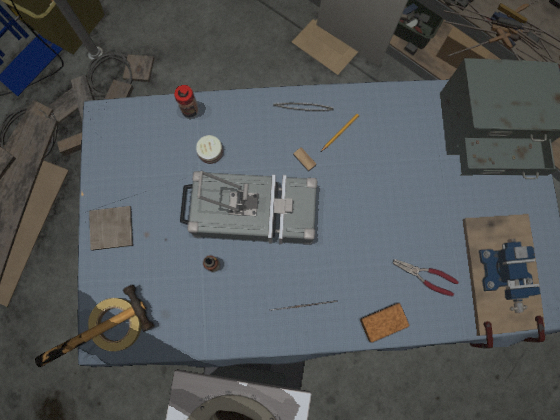

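```bash
cat > h.py <<'E'
from workcell import bot
import cv2, numpy as np
from scipy.spatial.transform import Rotation as R
class Cam:
    def __init__(s,n):
        c=bot.camera(n); s.img=c["img"]; f=210/np.tan(np.radians(c["vfov"]/2))
        s.K=np.array([[f,0,c["cx"]],[0,f,c["cy"]],[0,0,1]]); s.D=c["D"]; s.p=c["xyz"]; s.R=R.from_euler("xyz",c["attitude"],degrees=True).as_matrix()
    def ray(s,uv):
        u=cv2.undistortPoints(np.float64([[uv]]),s.K,s.D)[0,0]; d=s.R@[u[0],u[1],1]; return d/np.linalg.norm(d)
    def plane(s,uv,z):
        d=s.ray(uv); return s.p+d*(z-s.p[2])/d[2]
    def proj(s,P):
        return cv2.projectPoints(((np.atleast_2d(P)-s.p)@s.R),np.zeros(3),np.zeros(3),s.K,s.D)[0][:,0]
def tri(a,ua,b,ub):
    da,db=a.ray(ua),b.ray(ub); t=np.linalg.lstsq(np.c_[da,-db],b.p-a.p,rcond=None)[0]
    A,B=a.p+da*t[0],b.p+db*t[1]; return (A+B)/2,np.linalg.norm(A-B)
E
python3 - <<'E'
from h import *
t=Cam("top"); s=Cam("side")
cv2.imwrite("pics/c1.png",cv2.resize(t.img[160:260,175:335],None,fx=5,fy=5,interpolation=cv2.INTER_CUBIC))
cv2.imwrite("pics/c2.png",cv2.resize(s.img[180:310,200:360],None,fx=4.5,fy=4.5,interpolation=cv2.INTER_CUBIC))
E
```

```text
(no output)
```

View pics/c1.png

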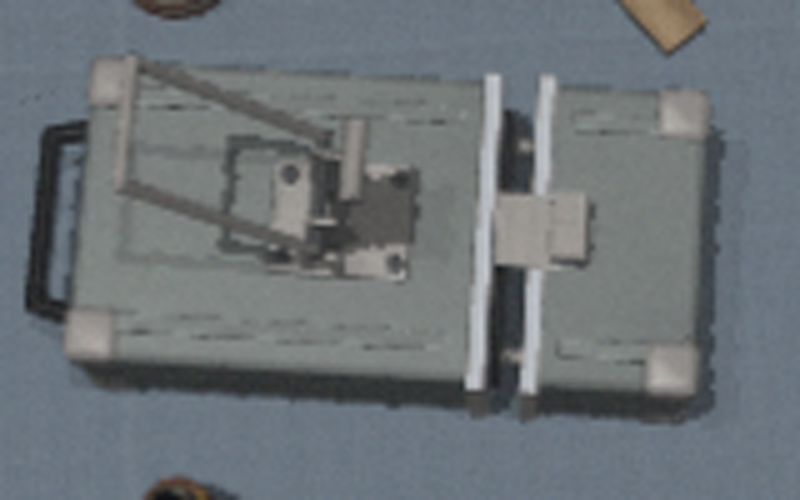

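View pics/c2.png

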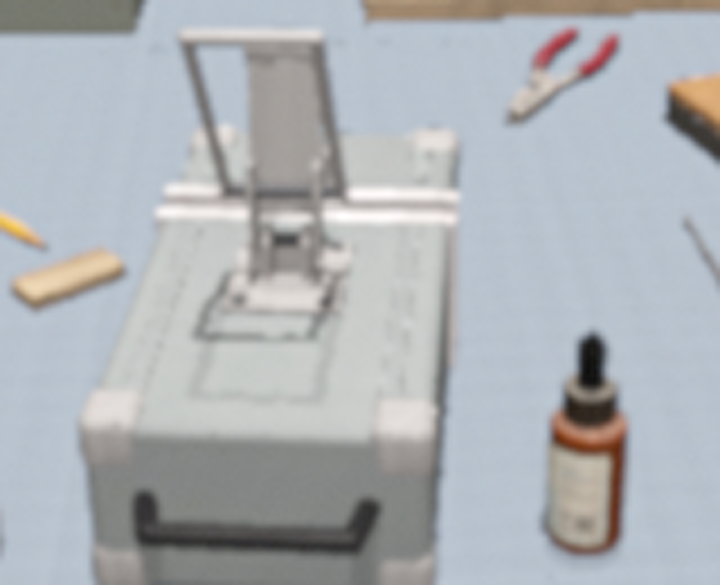

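Run:
```python
from h import *
t=Cam("top"); s=Cam("side")
T=lambda u,v:(175+u/5-.4,160+v/5-.4)
S=lambda u,v:(200+u/4.5-.4,180+v/4.5-.4)
for n,p in dict(A=(93,58),B=(66,358),C=(711,92),D=(696,392),s1=(492,76),s2=(476,388),keepL=(592,195),keepL2=(588,264)).items(): print(n,t.plane(T(*p),.085).round(4))
print("bar ends",tri(t,T(133,60),s,S(322,37)),tri(t,T(122,186),s,S(184,36)))
print("bar other pairing",tri(t,T(133,60),s,S(184,36)),tri(t,T(122,186),s,S(322,37)))
print("roll ends",tri(t,T(357,122),s,S(250,50)),tri(t,T(351,195),s,S(318,50)))
```

```text
A [0.5999 0.1833 0.085 ]
B [0.4615 0.1686 0.085 ]
C [ 0.6267 -0.0974  0.085 ]
D [ 0.4895 -0.1095  0.085 ]
s1 [0.6189 0.0018 0.085 ]
s2 [ 0.4764 -0.0134  0.085 ]
keepL [ 0.5709 -0.0511  0.085 ]
keepL2 [ 0.5393 -0.054   0.085 ]
bar ends (array([0.53231389, 0.12872659, 0.23765819]), np.float64(0.051842798834797255)) (array([0.5350274 , 0.1349088 , 0.22730147]), np.float64(0.04764315932282036))
bar other pairing (array([0.56012147, 0.13375115, 0.23115934]), np.float64(0.0015749425286622598)) (array([0.50865877, 0.12824814, 0.23128923]), np.float64(0.002972783179066539))
roll ends (array([0.55818316, 0.04675996, 0.19085534]), np.float64(0.003705496883791117)) (array([0.52822513, 0.04412337, 0.19116249]), np.float64(0.0025874163119113556))
```

Request:
play_rows(
  steps=[
    [[0,0,0,-0.084],[0,0,0,-0.084],[0,0,0,-0.083],[0,0,0,-0.083],[0,0,0,-0.083]],
  ],
  gripper=0,
)

```text
time: 0.72
ee_pos: [0.1723, 0.5223, 0.2312]
tcp_rot: [-180.0, -0.0, -174.1]
wrist_force: [-0.5, 0.2, -0.8]
opening: 0.0257
grasp_force: 0.0
```

Request:
play_rows(
  steps=[
    [[-0.026,-0.026,0,0],[-0.027,-0.03,0,0],[-0.027,-0.03,0,0],[-0.027,-0.03,0,0],[-0.027,-0.03,0,0]],
  ],
)

```text
time: 1.13
ee_pos: [0.321, 0.3887, 0.2313]
tcp_rot: [180.0, 0.0, -174.3]
wrist_force: [0.3, -0.0, -0.3]
opening: -0.0001
grasp_force: 0.0
```

Request:
play_rows(
  steps=[
    [[-0.027,-0.03,0,0],[-0.027,-0.03,0,0],[-0.027,-0.03,0,0],[-0.027,-0.03,0,0],[-0.027,-0.03,0,0]],
  ],
)

```text
time: 1.55
ee_pos: [0.4703, 0.2524, 0.2314]
tcp_rot: [180.0, 0.0, -174.4]
wrist_force: [0.7, 1.0, -0.2]
opening: -0.0001
grasp_force: 0.0
```

Request:
play_rows(
  steps=[
    [[-0.018,-0.02,0.003,0],[-0.018,-0.02,0.004,0],[-0.017,-0.02,0.004,0],[0,-0.014,0,0],[0,0,0,0]],
  ],
)

```text
time: 1.97
ee_pos: [0.5295, 0.1833, 0.2197]
tcp_rot: [-180.0, -0.1, -174.5]
wrist_force: [-0.4, -0.4, 0.9]
opening: 0.0
grasp_force: 0.0
```

```bash
cat >> h.py <<'E'
def case(P): 
    d=np.asarray(P)-[.5443,.0373,0]; return np.array([.0976*d[0]-.9952*d[1], .9952*d[0]+.0976*d[1], d[2]]).round(4)
def shot(name):
    t=Cam("top"); s=Cam("side"); o=bot.get_obs(); print(o["time"],case(o["ee_pos"]),o["wrist_force"].round(1))
    a=cv2.resize(t.img[150:250,180:330],(780,520)[:0] or (390,260),interpolation=cv2.INTER_CUBIC); b=cv2.resize(s.img[130:290,160:360],(390,312),interpolation=cv2.INTER_CUBIC)
    cv2.imwrite(f"pics/{name}.png",np.hstack([cv2.copyMakeBorder(a,0,52,0,0,0),b]));
E
python3 -c "
from h import *
shot('a')"
```

```text
2.0667 [-0.149  -0.001   0.2205] [-0.3  0.5  0. ]
```

View pics/a.png

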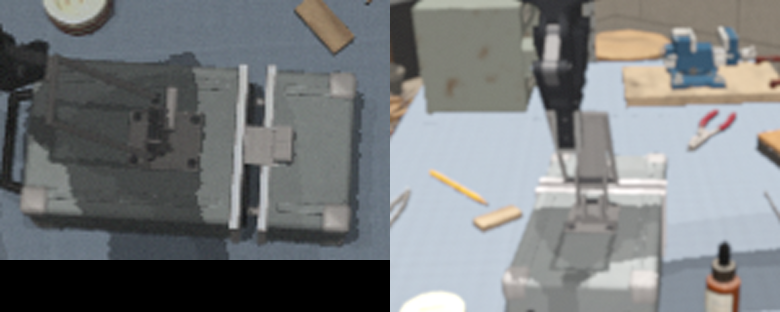

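Request:
play_rows(
  steps=[
    [[0,-0.015,0,0],[0,-0.015,0,0],[0,-0.012,0,0],[0,-0.012,0,0],[0,-0.01,0,0]],
  ],
)

```text
time: 2.48
ee_pos: [0.5352, 0.1216, 0.2206]
tcp_rot: [180.0, 0.0, -174.3]
wrist_force: [-0.6, 0.3, 1.1]
opening: -0.0001
grasp_force: 0.1
```

Request:
play_rows(
  steps=[
    [[0,-0.01,0,0],[0,-0.01,0,0],[0,-0.01,0,0],[0,-0.01,0,0],[0,-0.008,0,0]],
  ],
)

```text
time: 2.9
ee_pos: [0.5402, 0.0731, 0.2202]
tcp_rot: [-180.0, -0.0, -174.4]
wrist_force: [0.5, -0.3, 0.1]
opening: 0.0001
grasp_force: 0.0
```

```bash
python3 -c "
from h import *
shot('b')"
```

```text
3.0 [-0.0359 -0.0006  0.2203] [ 0.5 -0.1  0.1]
```

View pics/b.png

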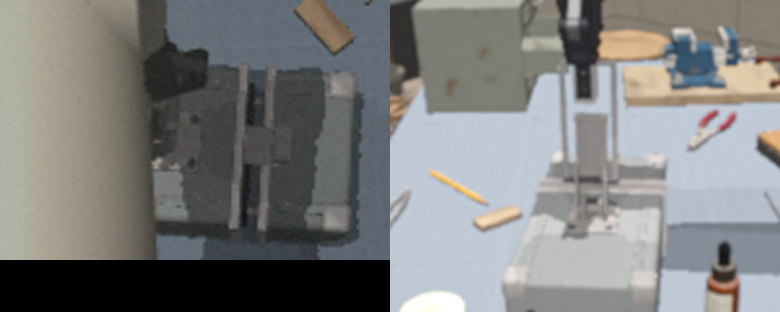

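Request:
play_rows(
  steps=[
    [[0,-0.006,0,0],[0,-0.006,0,0],[0,-0.006,0,0],[0,-0.006,0,0],[0,-0.004,0,0]],
  ],
)

```text
time: 3.42
ee_pos: [0.5429, 0.0457, 0.2203]
tcp_rot: [-180.0, -0.0, -174.4]
wrist_force: [0.0, -0.0, 0.3]
opening: 0.0002
grasp_force: 0.0
```

Request:
play_rows(
  steps=[
    [[0,0,0,0],[0,0,0,0],[0,0,0,0],[0,0,0,0],[0,0,0,0]],
  ],
)

```text
time: 3.83
ee_pos: [0.5428, 0.0466, 0.2203]
tcp_rot: [180.0, -0.0, -174.4]
wrist_force: [-0.5, 0.3, 0.6]
opening: -0.0004
grasp_force: 0.0
```

```bash
python3 -c "
from h import *
shot('c')"
```

```text
3.9333 [-0.0093 -0.0006  0.2203] [ 1.1 -0.4 -0.7]
```

View pics/c.png

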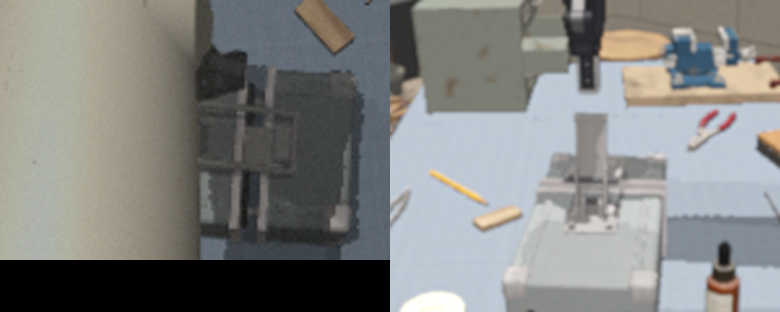

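Request:
play_rows(
  steps=[
    [[0,0.025,0,0],[0,0.03,0,0],[0,0.01,0.02,0],[0,0,0.025,0],[0,0,0.02,0]],
  ],
)

```text
time: 4.35
ee_pos: [0.5363, 0.1121, 0.1541]
tcp_rot: [180.0, 0.0, -174.3]
wrist_force: [0.0, -0.3, -0.3]
opening: 0.0
grasp_force: 0.0
```

Request:
play_rows(
  steps=[
    [[0,-0.01,0,0],[0,-0.01,0,0],[0,-0.01,0,0],[0,-0.01,0,0],[0,-0.01,0,0]],
  ],
)

```text
time: 4.77
ee_pos: [0.5421, 0.0598, 0.1568]
tcp_rot: [180.0, 0.1, -174.4]
wrist_force: [0.0, 1.5, -0.8]
opening: 0.0001
grasp_force: 0.7
```

Request:
play_rows(
  steps=[
    [[0,-0.007,0,0],[0,-0.007,0,0],[0,-0.007,0,0],[0,-0.005,0,0],[0,0,0,0]],
  ],
)

```text
time: 5.18
ee_pos: [0.544, 0.0344, 0.1553]
tcp_rot: [-180.0, 0.0, -174.4]
wrist_force: [0.5, -0.1, -0.1]
opening: 0.0006
grasp_force: 0.0
```

```bash
python3 -c "
from h import *
shot('d')"
```

```text
5.2833 [ 0.0021 -0.0006  0.1553] [-0.7 -1.2  0.1]
```

View pics/d.png

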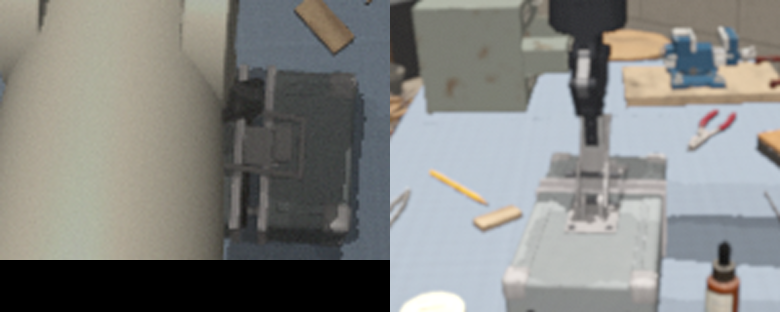

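Request:
play_rows(
  steps=[
    [[0,-0.006,0,0],[0,-0.005,0,0],[0,0,0,0],[0,0,0,0],[0,0,0,0]],
  ],
)

```text
time: 5.7
ee_pos: [0.545, 0.0243, 0.1553]
tcp_rot: [-180.0, -0.0, -174.4]
wrist_force: [0.5, 0.3, -1.0]
opening: 0.0
grasp_force: 0.0
```

```bash
python3 -c "
from h import *
t=Cam('top');print(bot.get_obs()['wrist_force'])
cv2.imwrite('pics/e.png',cv2.resize(t.img[165:245,260:330],None,fx=7,fy=7,interpolation=cv2.INTER_CUBIC))"
```

```text
[ 0.09452432 -0.08656409  0.40275131]
```

View pics/e.png

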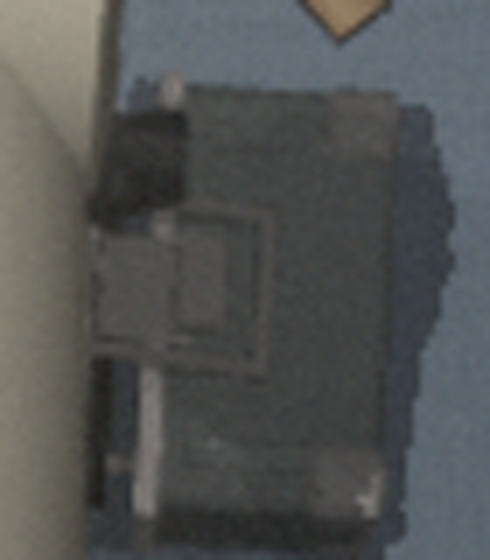

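Request:
play_rows(
  steps=[
    [[0,0.008,-0.01,0],[0,0,-0.03,0],[0,0,-0.03,0],[0,-0.025,0,0],[0,-0.03,0,0]],
  ],
)

```text
time: 6.17
ee_pos: [0.5505, -0.021, 0.2284]
tcp_rot: [-180.0, 0.3, -174.2]
wrist_force: [0.6, 0.4, -0.4]
opening: -0.0001
grasp_force: 0.0
```

Request:
play_rows(
  steps=[
    [[0,-0.03,0,0],[0,-0.005,0,0],[0,0,0.025,0],[0,0,0.025,0],[0,0,0.015,0]],
  ],
)

```text
time: 6.58
ee_pos: [0.5526, -0.0567, 0.1587]
tcp_rot: [180.0, -0.1, -174.4]
wrist_force: [-1.0, 0.2, -0.9]
opening: -0.0002
grasp_force: 0.0
```

```bash
python3 -c "
from h import *
t=Cam('top');s=Cam('side');o=bot.get_obs();print(case(o['ee_pos']),o['wrist_force'])
a=cv2.resize(s.img[150:260,220:330],(440,440),interpolation=cv2.INTER_CUBIC)
b=cv2.resize(t.img[160:250,240:330],(360,360),interpolation=cv2.INTER_CUBIC)
cv2.imwrite('pics/f.png',np.hstack([a,cv2.copyMakeBorder(b,0,80,0,0,0)]))"
```

```text
[ 0.094  -0.0016  0.1582] [ 0.81071444 -0.63605863  0.07874806]
```

View pics/f.png

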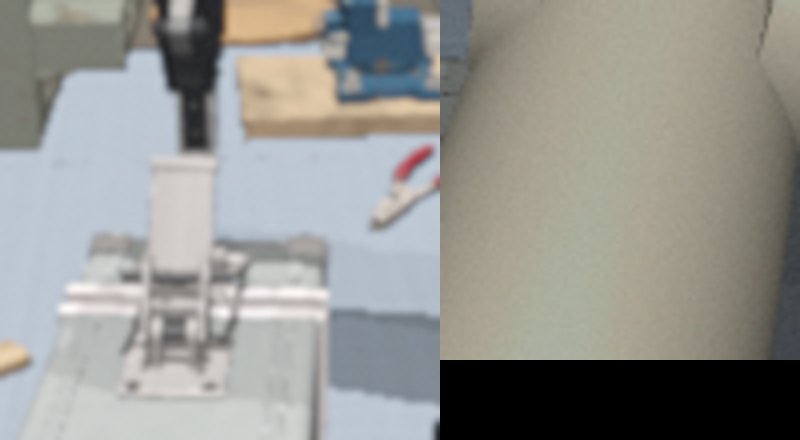

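Request:
play_rows(
  steps=[
    [[0,0.012,-0.002,0],[0,0.012,-0.002,0],[0,0.012,-0.002,0],[0,0.01,-0.003,0],[0,0.01,-0.003,0]],
  ],
)

```text
time: 7.1
ee_pos: [0.5486, -0.0027, 0.1762]
tcp_rot: [-179.6, 0.3, -174.4]
wrist_force: [-2.5, -24.3, 30.2]
opening: -0.0001
grasp_force: 17.8
```

Request:
play_rows(
  steps=[
    [[0,0.008,-0.003,0],[0,0.008,-0.003,0],[0,0.008,-0.002,0],[0,0.007,0,0],[0,0.006,0,0]],
  ],
)

```text
time: 7.52
ee_pos: [0.5467, 0.0352, 0.1895]
tcp_rot: [-179.8, 0.8, -174.4]
wrist_force: [-4.9, -7.6, 50.0]
opening: -0.0002
grasp_force: 24.9
```

```bash
python3 -c "
from h import *
o=bot.get_obs();print(case(o['ee_pos']),o['wrist_force'])"
```

```text
[0.0023 0.0022 0.1895] [-4.86431196 -7.62863761 49.95497254]
```

Request:
play_rows(
  steps=[
    [[0,0,-0.01,0],[0,0,-0.02,0],[0,-0.025,-0.01,0],[0,-0.035,0,0],[0,-0.032,0,0]],
  ],
)

```text
time: 7.93
ee_pos: [0.5536, -0.0558, 0.2225]
tcp_rot: [-180.0, 0.2, -174.2]
wrist_force: [0.2, -0.3, -0.5]
opening: 0.0003
grasp_force: 0.0
```

```bash
python3 -c "
from h import *
s=Cam('side');o=bot.get_obs();print(case(o['ee_pos']),o['wrist_force'])
inv=lambda c: np.array([.5443+.0976*c[0]+.9952*c[1],.0373-.9952*c[0]+.0976*c[1],c[2]])
# predicted roll-end pixels for angles
for th in (40,47,60,75,85,95):
  a=np.radians(th); P=[inv([-.02+.093*np.cos(a),y,.105+.093*np.sin(a)]) for y in(-.017,0,.017)]; print(th,s.proj(P).round(0).tolist())
g=cv2.cvtColor(s.img,cv2.COLOR_BGR2GRAY)
for u in (262,266): print(u,g[165:260,u].tolist())
b=s.img[165:260,266].astype(int); print((b[:,0]-b[:,2]).tolist())
"
```

```text
[ 9.840e-02 -2.000e-04  2.216e-01] [-1.54926116 -4.43992054 -0.91212877]
40 [[274.0, 192.0], [266.0, 191.0], [258.0, 191.0]]
47 [[273.0, 189.0], [265.0, 189.0], [257.0, 189.0]]
60 [[272.0, 187.0], [264.0, 187.0], [256.0, 186.0]]
75 [[271.0, 186.0], [262.0, 186.0], [254.0, 186.0]]
85 [[270.0, 188.0], [261.0, 188.0], [253.0, 188.0]]
95 [[269.0, 191.0], [260.0, 191.0], [251.0, 191.0]]
262 [198, 198, 198, 198, 197, 197, 197, 198, 198, 197, 196, 198, 198, 196, 197, 198, 198, 198, 198, 197, 197, 197, 198, 205, 211, 202, 178, 147, 140, 152, 161, 162, 162, 161, 161, 161, 160, 160, 160, 161, 161, 160, 159, 160, 159, 160, 160, 160, 160, 160, 159, 160, 160, 160, 160, 153, 137, 116, 99, 116, 145, 153, 181, 209, 201, 177, 140, 92, 73, 87, 109, 117, 117, 116, 119, 135, 167, 200, 208, 209, 207, 208, 209, 201, 179, 181, 193, 203, 207, 206, 206, 206, 206, 205, 205]
266 [198, 197, 197, 197, 197, 197, 196, 197, 198, 198, 197, 197, 196, 197, 197, 197, 197, 197, 197, 196, 196, 196, 195, 201, 210, 205, 182, 155, 142, 140, 146, 156, 159, 160, 160, 159, 159, 160, 160, 158, 158, 159, 159, 158, 159, 158, 158, 158, 157, 157, 158, 157, 158, 157, 158, 153, 138, 119, 100, 116, 145, 160, 193, 220, 201, 169, 139, 116, 118, 124, 128, 127, 127, 126, 126, 133, 163, 196, 208, 208, 207, 208, 208, 198, 174, 179, 195, 203, 206, 206, 207, 207, 207, 207, 207]
[22, 21, 22, 22, 22, 23, 22, 22, 22, 22, 22, 21, 21, 21, 22, 23, 23, 23, 23, 22, 23, 23, 20, 8, -4, -8, -8, -9, -8, -7, -6, -6, -7, -6, -6, -6, -6, -7, -7, -7, -7, -8, -8, -8, -8, -8, -8, -9, -8, -7, -7, -8, -7, -7, -7, -6, -3, 1, 0, -4, -7, -7, -7, -7, -3, -1, 0, -4, -4, -6, -7, -6, -7, -6, -6, -7, -8, -8, -9, -9, -9, -10, -9, -9, -5, 0, 2, 1, 1, 1, 0, 1, -1, 0, 0]
```

```bash
python3 -c "
from h import *
s=Cam('side')
for r in (190,192,200,210):
  b=s.img[r,235:295].astype(int); print(r,(235+np.where((b[:,0]-b[:,2])<6)[0]).tolist())
"
```

```text
190 [254, 255, 256, 257, 258, 259, 260, 261, 262, 263, 264, 265, 266, 267, 268, 269, 270]
192 [255, 256, 257, 258, 259, 260, 261, 262, 263, 264, 265, 266, 267, 268, 269, 270]
200 [255, 256, 257, 258, 259, 260, 261, 262, 263, 264, 265, 266, 267, 268, 269, 270]
210 [243, 244, 245, 246, 247, 248, 249, 250, 251, 252, 253, 254, 255, 256, 257, 258, 259, 260, 261, 262, 263, 264, 265, 266, 267, 268, 269, 270, 271, 291, 292, 293, 294]
```

Request:
play_rows(
  steps=[
    [[0,0,0.025,0],[0,0,0.025,0],[0,0.02,0.01,0],[0,0.025,0,0],[0,0.02,0,0]],
  ],
)

```text
time: 8.45
ee_pos: [0.5459, 0.0106, 0.16]
tcp_rot: [180.0, -0.1, -174.4]
wrist_force: [-0.2, -0.1, -0.7]
opening: 0.0001
grasp_force: 0.0
```

Request:
play_rows(
  steps=[
    [[0,0.012,0,0],[0,0.008,0,0],[0,0.006,0,0],[0,0.006,0,0],[0,0,0,0]],
  ],
)

```text
time: 8.87
ee_pos: [0.5435, 0.0409, 0.1606]
tcp_rot: [180.0, 0.0, -174.4]
wrist_force: [0.4, 1.2, 0.4]
opening: 0.0004
grasp_force: 0.0
```

```bash
python3 -c "
from h import *
s=Cam('side');o=bot.get_obs();print(case(o['ee_pos']),o['wrist_force'])
for r in (186,188,190,192,195,200):
  b=s.img[r,235:295].astype(int); print(r,(235+np.where((b[:,0]-b[:,2])<6)[0]).tolist())
"
```

```text
[-0.0032 -0.0005  0.1604] [ 6.54788553e-01  2.57041834e-01 -6.07946975e-04]
186 [256, 257, 258, 259, 260, 261, 262, 263, 264, 265, 266]
188 [258, 259, 260, 261, 262, 263, 264, 265, 266, 267]
190 [257, 258, 259, 260, 261, 262, 263, 264, 265, 266, 267, 268]
192 [253, 254, 255, 256, 257, 258, 259, 260, 261, 262, 263, 264, 265, 266, 267, 268, 269, 270]
195 [254, 255, 256, 257, 258, 259, 260, 261, 262, 263, 264, 265, 266, 267, 268, 269]
200 [255, 256, 257, 258, 259, 260, 261, 262, 263, 264, 265, 266, 267, 268, 269]
```

Request:
play_rows(
  steps=[
    [[0,0.006,-0.003,0],[0,0.006,-0.003,0],[0,0.005,0,0],[0,0.005,0,0],[0,0,0,0]],
  ],
)

```text
time: 9.33
ee_pos: [0.5413, 0.063, 0.1662]
tcp_rot: [180.0, 0.0, -174.3]
wrist_force: [-0.2, -1.1, -0.6]
opening: -0.0001
grasp_force: 0.4
```

```bash
python3 -c "
from h import *
t=Cam('top');s=Cam('side');o=bot.get_obs();print(case(o['ee_pos']),o['wrist_force'])
a=t.img[195:212,295:325];print(cv2.cvtColor(a,cv2.COLOR_BGR2GRAY)[::2])
print(t.proj([[.5443+.0976*x,.0373-.9952*x,z] for x,z in((.081,.091),(.089,.102),(.1,.088))]).round(1))
"
```

```text
[-0.0255 -0.0005  0.1663] [0.21082325 0.02164352 0.42833439]
[[ 66  66  65  66  67  67  68  67  68  69  99 108 107 107 106 107 108  95
   70  63  62  67  94 100  97 101  97 102  99  98]
 [ 68  67  64  66  67  64  65  69  67  69 100 107 107 108 106 110 102  91
   67  62  66  67  98 104  99  99 101 102 103 100]
 [ 67  66  69  66  66  70  68  66  66  67 100 108 108 105 110 106 105  92
   63  63  60  64  93 100 101 100  98  98 100 100]
 [ 68  64  68  67  66  68  59  69  66  75  97 105 106 106 108 109 102  92
   60  61  60  70  94  99 101 101  99  97 102  99]
 [ 67  66  67  66  67  63  68  68  99 108 109 109 106 104 105 108 100  94
   63  63  63  94  99 100 102 101 100  99 100 100]
 [ 66  64  67  66  65  62  66  98 109 109 106 108 104 106 104 110 105  91
   63  61  61  64  93  99 103 101 101 102 101 100]
 [ 65  66  65  67  63  69  66  69 100 109 108 110 109 108 107 108  99  89
   63  64  62  70  95 103 104 102 102  99 103 102]
 [ 67  68  66  68  67  67  64  97 106 105 104 105 104 104 107 108  99  86
   63  59  63  92 100  98 103 101 100  98 102 100]
 [ 61  66  63  62  67  64  68  97 108 107 105 106 103 108 107 108  98  80
   62  58  64  93  96 100 104 104  99  97 100 103]]
[[288.4 205.5]
 [292.1 204.6]
 [296.9 206.3]]
```

```bash
python3 -c "
from h import *
t=Cam('top')
np.set_printoptions(linewidth=200)
print('cols 274..308'); g=cv2.cvtColor(t.img,cv2.COLOR_BGR2GRAY)
for r in range(188,224): print(r,g[r,274:310:1])
inv=lambda x,y,z:[.5443+.0976*x+.9952*y,.0373-.9952*x+.0976*y,z]
print(t.proj([inv(.081,y,z) for y in(-.025,.025) for z in (.091,.106)]).round(1))
"
```

```text
cols 274..308
188 [ 79  45  33  38  55  62  95  97  99  71  65  70  65  68  65  66  65  68  66  63  67  66  66  68  68  71  70  68  72  70  68  69 101 107 104 108]
189 [ 77  41  34  45  57  64  94  96  99  74  66  67  66  70  66  68  67  66  70  69  66  69  71  68  66  67  68  68  67  70  67  68 101 108 107 107]
190 [ 72  43  42  42  57  62  94  99 101  75  66  64  69  68  65  65  67  65  67  67  70  70  66  70  65  67  69  69  67  66  66  65 101 106 108 107]
191 [ 71  42  35  33  47  60  94  99 104  74  64  65  68  66  65  65  67  68  68  65  68  68  64  68  65  65  69  68  68  65  67  67 103 108 109 107]
192 [ 67  55  48  50  49  62  87  95  99  79  64  66  67  67  67  68  70  67  68  66  66  66  63  65  67  68  67  71  67  67  65  66 100 108 106 107]
193 [ 75  76  77  72  70  74  74  78  76  68  65  64  69  71  70  64  65  69  65  66  66  65  65  66  66  66  68  66  67  66  64  69 100 108 110 105]
194 [ 65  59  65  69  69  74  71  72  76  75  74  76  75  70  67  67  65  67  63  64  68  68  70  69  66  67  67  68  69  70  69  73 102 108 106 107]
195 [ 51  37  36  42  54  64  66  69
[... 3674 characters left out ...]
65  61 100 104 108 104 108 107 108 105]
220 [ 32  35  44  53  96 103 103  73  61  64  64  62  66  65  63  64  66  64  68  61  65  65  64  63  67  64  65  64  98 103 104 105 102 106 106 107]
221 [ 28  31  49  55  94  99 104  69  65  64  63  61  63  63  64  62  63  67  65  67  63  64  64  63  62  62  69  74  99 105 107 104 106 101 104 103]
222 [ 33  35  51  58  96 103 102  73  66  64  66  65  62  65  62  65  67  64  64  60  65  65  63  63  63  62  62  98 103 104 105 104 105 103 106 102]
223 [ 32  29  49  56  95 100 102  74  63  62  62  61  65  64  62  62  67  65  65  61  67  65  63  65  63  65  60  97 103 104 102 105 102 104 104 105]
[[287.8 216.5]
 [287.9 215.1]
 [289.  194.6]
 [289.1 192.9]]
```

Request:
play_rows(
  steps=[
    [[0,0.006,0.002,0],[0,0.005,0.002,0],[0,0.005,0.003,0],[0,0.005,0.004,0],[0,0.004,0.004,0]],
  ],
)

```text
time: 9.9
ee_pos: [0.5389, 0.088, 0.1512]
tcp_rot: [180.0, 0.0, -174.4]
wrist_force: [0.4, -0.3, 3.4]
opening: 0.0001
grasp_force: 1.5
```

Request:
play_rows(
  steps=[
    [[0,0.004,0.004,0],[0,0.003,0.004,0],[0,0.004,0.005,0],[0,0.003,0.005,0],[0,0,0,0]],
  ],
)

```text
time: 10.32
ee_pos: [0.5367, 0.1015, 0.1315]
tcp_rot: [180.0, -0.1, -174.3]
wrist_force: [0.1, -0.2, 0.8]
opening: 0.0002
grasp_force: 0.0
```

```bash
python3 -c "
from h import *
o=bot.get_obs();print(case(o['ee_pos']),o['wrist_force'])
g=cv2.cvtColor(Cam('top').img,cv2.COLOR_BGR2GRAY)
for r in (190,203,205,222): print(r,g[r,272:310:1])"
```

```text
[-0.0647 -0.0013  0.1315] [ 0.13002529 -0.24844777  0.78356367]
190 [100 103  75  46  35  89  99  99  82  69  67  69  65  67 101 110 108 110
 105 108 108 111 110 110 108 107 110 108 108 111 110 109 111 113 109 107
 107 108]
203 [ 79  75  76  76  74  76  76  78  66  71 115 130 130 129 137 100  75 104
 109 107 107 109 107 108 110 104 108 107 109 109 104 108 111 109 108 111
 111  99]
205 [ 76  76  81  74  76  79  78  79  67  75  77 122 132 133 135 102  74  99
 108 107 107 108 110 107 108 109 108 108 106 108 108 107 109 108 111 108
 110  98]
222 [ 73  34  28  96 101 101  77  66  68  63  64 102 111 111 109 107 107 109
 109 109 105 105 107 106 106 106 107 105 107 108 103 104 106 106 104 103
  93  81]
```

Request:
play_rows(
  steps=[
    [[0,0.003,0.003,0],[0,0.002,0.003,0],[0,0,0.003,0],[0,0,0.003,0],[0,0,0,0]],
  ],
)

```text
time: 10.78
ee_pos: [0.5367, 0.1059, 0.1205]
tcp_rot: [-180.0, -0.1, -174.4]
wrist_force: [-0.3, -0.8, 0.4]
opening: 0.0003
grasp_force: 0.0
```

Request:
play_rows(
  steps=[
    [[0,0,-0.01,0],[0,0,-0.03,0],[0,0,-0.03,0],[0,0,-0.03,0],[0,0,-0.02,0]],
  ],
)

```text
time: 11.2
ee_pos: [0.5372, 0.1059, 0.2454]
tcp_rot: [180.0, 0.2, -174.4]
wrist_force: [0.7, -0.7, 0.7]
opening: 0.0004
grasp_force: 0.0
```

Request:
play_rows(
  steps=[
    [[0.03,0.02,0,0],[0.035,0.02,0,0],[0.035,0.02,0,0],[0.035,0.02,0,0],[0.035,0.02,0,0]],
  ],
)

```text
time: 11.62
ee_pos: [0.3564, 0.189, 0.2422]
tcp_rot: [180.0, 0.1, -174.4]
wrist_force: [0.0, 1.4, 1.2]
opening: -0.0001
grasp_force: 0.0
```

Request:
play_rows(
  steps=[
    [[0.03,0.02,0,0],[0.03,0.02,0,0],[0.03,0.02,0,0],[0,0,0,0],[0,0,0,0]],
  ],
)

```text
time: 12.03
ee_pos: [0.2614, 0.2406, 0.2426]
tcp_rot: [179.9, 0.1, -174.1]
wrist_force: [-0.1, -1.1, -0.4]
opening: -0.0002
grasp_force: 0.0
```

```bash
python3 -c "
from h import *
np.set_printoptions(linewidth=220)
t=Cam('top');s=Cam('side')
inv=lambda x,y,z:[.5443+.0976*x+.9952*y,.0373-.9952*x+.0976*y,z]
a=np.radians(168);x,z=-.02+.088*np.cos(a),.105+.088*np.sin(a)
print('roll pred',t.proj([inv(x,y,z) for y in(-.017,0,.017)]).round(1).tolist(),s.proj([inv(x,y,z) for y in(-.017,0,.017)]).round(1).tolist())
print('lip end pred',t.proj([inv(.0795,0,.102),inv(.0525,.05,.085)]).round(1).tolist())
g=cv2.cvtColor(t.img,cv2.COLOR_BGR2GRAY)
for r in (190,203,205,222): print(r,g[r,266:300])
for r in (196,200,204,208): print(r,g[r,190:240])
g=cv2.cvtColor(s.img,cv2.COLOR_BGR2GRAY)
for u in (255,260,265): print(u,g[215:275,u])
"
```

```text
roll pred [[201.8, 205.1], [202.5, 197.4], [203.2, 189.9]] [[266.1, 246.5], [256.6, 246.3], [247.2, 246.0]]
lip end pred [[287.8, 204.3], [276.8, 183.9]]
190 [124 123 128 124 119 178 192 190 122  63  51  71 173 190 184 139 128 130 128 129 127 128 127 127 128 128 128 128 128 130 128 127 128 127]
203 [127 126 128 111 148 156 153 154 158 156 157 153 154 156 139 146 155 155 152 155 155 147  93 112 125 129 128 128 129 126 129 125 126 129]
205 [130 129 128 121 148 154 154 156 154 158 156 154 156 158 141 148 152 156 154 157 157 147  94 109 125 127 126 127 123 127 126 125 126 127]
222 [129 131 127 178 189 192 118  52  46  66 173 193 190 143 130 130 128 129 128 130 126 128 128 129 129 125 127 126 127 126 127 126 125 123]
196 [ 79  91 122 131 133 132 134 134 134 131 128 135 146 131 107 128 143 141 144 144 144 142 145 141 144 143 138 142 141 142 139 142 141 141 141 140 141 139 141 140 139 142 141 138 139 139 140 104  69  77]
200 [ 81  95 127 134 134 131 132 134 132 124 128 140 135 110 111 134 140 143 141 140 142 137 142 142 143 144 139 140 141 138 140 139 139 138 139 138 136 138 140 140 140 139
[... 486 characters left out ...]
 226 221 210 202 192 179 175 178 181 189 202 205 207 213 219 220 219 220 220 225 233 228 207 173 137 113 105 105 104 105 105 107 106 106 107 107 106 107 108 124 154 184 193 198 206
 210 210 211 210 210 209]
260 [208 207 206 215 223 193 170 202 226 237 233 229 224 206 197 199 191 172 180 211 222 222 221 220 220 221 219 218 221 231 232 215 184 146 115 106 106 107 107 106 107 107 105 106 107 106 108 110 123 154 183 192 192 197
 206 210 210 210 211 209]
265 [220 191 158 147 147 153 171 203 225 229 229 230 225 200 198 199 179 156 171 208 221 221 220 220 220 221 221 222 225 231 231 218 190 154 124 110 106 106 105 105 105 105 107 109 110 106 109 113 126 155 184 194 197 205
 210 211 212 211 211 209]
```

```bash
python3 -c "
from workcell import bot
print(bot.job_done())"
```

```text
the job is handed in; nothing more can be done
None
```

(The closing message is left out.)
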